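Drip pan under the cooling rack

TASK

Get the rack ready for icing: slide the empty sheet pan lengthways in under the loaded cooling rack, between its feet, until it stands squarely beneath with its two ends flush with the rack's ends. Also set the last cookie from the little board down flat in the empty place on the rack, without dropping it. Leave the rack, the cookies on it and the bottle, jar and mug where they are.

Things in the scene. Friction and masses are not known exactly. Their poses are not given: they have to be found in the camera images.
- pan: empty aluminium sheet pan on the counter, to the robot's right of the rack, 241 mm long (its y), 165 mm wide (its x), 25 mm high, 0.2 to 0.35 kg, sliding with 1 to 4 N; origin at the centre of its underside, z up; floor 3 mm thick. Its rolled rim, 9 mm wide and 9 mm high, runs round the top on the 241 x 165 outline.
- pan_rim (a point): middle of the pan's end rim that lies farthest from the rack at the start: on top of the rim, at y = -116, z = 25 mm in the pan's frame. The rim can be pinched here from above, fingers closing along the pan's y; the wall below the rim stays within its 9 mm down to 4 mm above the counter.
- rack: loose chrome wire cooling rack carrying five cookies, 241 mm long (its y, as long as the pan), 210 mm wide (its x), 0.55 kg; origin on the counter under its centre, z up. Flat grid from 39 to 44 mm above the counter; the cookies' tops are at 59 mm. It stands on two 6 mm wire foot loops, one along each long side, centred on x = -96.5 and +96.5 mm, from y = -112 to +112 mm.
- rack_mouth (a point): middle of the rack's open end that faces the pan at the start, on the counter: at y = -120.5 mm in the rack's frame (y points into the lane). Both short ends are open; the lane under the grid, between the foot loops, is 187 mm wide and 39 mm high.
- empty_place (a point): middle of the one empty place for a cookie, on top of the grid (44 mm above the counter), at x = +52, y = 0 mm in the rack's frame. The six places lie in two rows at x = -52 and +52, y = -78, 0 and +78 mm; the other five hold cookies.
- last_cookie: baked chocolate-chip cookie, rigid, round, 64 mm across and 15 mm thick, 28 to 56 g, lying flat on the small wooden board; origin at the centre of its underside, z up.
- board: small fixed wooden board, 150 mm (x) by 110 mm (y), 12 mm thick, to the robot's left of the rack; origin at the centre of its underside.
- cookie1: chocolate-chip cookie already on the rack, 64 mm across, 15 mm thick, at x = 52, y = -78 mm in the rack's frame within 3 mm; origin at the centre of its underside.
- cookie2: chocolate-chip cookie already on the rack, 64 mm across, 15 mm thick, at x = 52, y = 78 mm in the rack's frame within 3 mm; origin at the centre of its underside.
- cookie3: chocolate-chip cookie already on the rack, 64 mm across, 15 mm thick, at x = -52, y = -78 mm in the rack's frame within 3 mm; origin at the centre of its underside.
- cookie4: chocolate-chip cookie already on the rack, 64 mm across, 15 mm thick, at x = -52, y = 0 mm in the rack's frame within 3 mm; origin at the centre of its underside.
- cookie5: chocolate-chip cookie already on the rack, 64 mm across, 15 mm thick, at x = -52, y = 78 mm in the rack's frame within 3 mm; origin at the centre of its underside.
- icing_bottle: white icing bottle with a red cap, 54 mm across, 165 mm tall, standing beyond the rack and pan; origin at the centre of its underside.
- sprinkles: orange jar of sprinkles with a blue lid, 60 mm across, 85 mm tall, standing beyond the rack and pan; origin at the centre of its underside.
- mug: blue mug, 76 mm across, 85 mm tall, standing beyond the rack and pan; origin at the centre of its underside.
There are look-alikes about, which are no part of the job. What is shaped like the last_cookie but blue or purple is not meant.

How it is judged:
By the outcome, as a careful person would: the job done as asked, in the order asked, and still so for the second after the job is handed in, with the robot touching nothing.
It also fails if it takes over 67 s, if anything falls off the work surface, if the arm or the gripper's body presses on something with over 40 N, if the wrist force passes 120 N, or if a joint passes its speed limit or range.

ROBOT

A 6-joint arm with a two-finger parallel gripper is mounted at the origin on the work surface. World frame = base frame: x ahead of the robot, y to its left, z up, the work surface at z = 0. Lengths are in m, angles in rad, forces in N, time in s.
With the tool pointing down it reaches from about 0.3 to 0.775 m from the base axis. Payload 14.6 kg.
Tool frame: the origin (TCP) lies at the very end of the fingers, on their centre line; the grasp point (between the pads) lies 19 mm behind it; z points along the fingers, y is the line along which they close (so a half turn about z gives the same grasp; the last joint's range is limited). The gripper opens to 94 mm and grips with 3 to 60 N. Pads are 16 mm wide; open, the fingers measure 119 mm over their backs; the gripper's body (75 mm by 177 mm) begins 78 mm behind the grasp point.
Start: joints at [1.22, 0.3, 1.521, -0, 1.321, -0.067], TCP at [0.154, 0.528, 0.205] pointing down, gripper open.
Joint ranges: [-3.03, 3.03], [-0.79, 2.21], [0.23, 2.52], [-1.04, 4.18], [0, 3.07], [-2.55, 2.55]. Speed limits (rad/s): [2.22, 2.22, 2.57, 3.14, 3.14, 3.14].

INTERFACE

Orientations are given as [roll, pitch, yaw] about the fixed x, y, z axes, in that order (R = Rz(yaw) Ry(pitch) Rx(roll)).
In Python, from station import status, vision, order, silhouettes gives the robot as it stands. The module is installed in compiled form; this text tells all that it offers.
- The arm moves only by the shell command python3 -m pendant 'ROWS' [FORCE]. ROWS is JSON, one flat list of numbers, 7 for each row, row after row: the shift along the tool's x, y, z in units of 500 mm (1.0 is 500 mm), then the turn, a rotation vector about the tool's x, y, z in units of 90 degrees (1.0 is 90 degrees), then the opening, from -1 (shut) to 1 (fully open). A call has 1 to 12 rows; each row is the pose to reach, as a shift and turn from the pose commanded when the call began, along the tool's axes at that moment; what a row does not reach only later rows make up. A row lasts 1/10 s, in which the tool goes at most 50 mm and 8.59 degrees, less where a joint would pass 70% of its speed; a pose out of reach is approached as far as the arm can. A call with a number of a shift or a turn outside -1 to 1 is refused whole. A call with a gripper value outside its range is refused whole. The fingers move at their own pace and stop on an object; FORCE is the grip in N (left out, the last holds). Time passes only in rows, so rows that repeat a pose let the fingers close. It gives the time, the measured TCP pose, the force, the opening and the grip force at its end, in the units of the state.
- status.get_obs(): the state, without advancing time (a new reading comes with each control period).
- vision.camera(name): name is "scene" or "top" or "wrist"; returns a dict with "pixels" (480x640x3 uint8, red, green, blue), "K" (3x3 intrinsics, pixels), "R" (3x3) and "t" (3): a world point X has camera coordinates R X + t. Camera axes: x right, y down, z forward; pixel columns grow to the right and rows downward; lengths in m; the calibration is good to about 2 mm. A picture is of the moment at which its call begins. There is no depth.
- order.hand_in(): hands the job in; it is judged then, once.
Trained networks look in a picture, given as the dict that the camera call returned (one of the last four; its "shot" number tells which), for a name from the list of things; names that differ only in an ending like _2 or _b are one class to them, and where a whole thing is asked for, a point or a joint stands for the part that bears it (a point fixed in the world has none). Each returns a list of dicts, best first, with "score" (0 to 1); they miss things now and then, are a little off and sometimes report something else, mostly with a low value. They report only what shows in the picture. A call takes as long as a camera call. They do not tell look-alikes from the thing itself.
- silhouettes(target, picture): "region" (480x640 bool, what is visible of it) and "extent" ([left, top, right, bottom] in pixels, round what is visible of it).
The state is a dict: "time_s": time; "qpos": joint angles; "joint_vel": joint speeds; "tau": joint torques, N m; "ee_pos": TCP position; "eef_rot": TCP orientation; "force": force on the tool from outside, world axes, zero at the start; "moment": the same for the moment, N m; "grip_width": finger opening in m; "grip_force": force on a finger pad.
Only numpy, scipy, OpenCV 4.12 (cv2) and the standard library are available. Lean on these libraries where they do the work, as an engineer would, in place of code of your own. Each camera call takes 0.05 s, during which the arm holds its last target. There are 200 camera calls.

## Working session

There is one attempt and no reset: what is moved stays moved. The work goes in short steps, Python scripts to look and compute and a shell command to move; the robot and the scene stay as the last step left them, time stands still between calls to the robot, and variables do not carry over. Pictures are saved under pics/ and viewed, at most 15 in all, crops included, and the job is handed in when it is done.

```bash
mkdir -p pics; cat > h.py <<'E'
import numpy as np, cv2
from station import status, vision, order, silhouettes
def snap(n,f=None):
    p=vision.camera(n)
    if f: cv2.imwrite('pics/'+f,cv2.cvtColor(p['pixels'],cv2.COLOR_RGB2BGR))
    return p
def toplane(p,uv,z):
    uv=np.atleast_2d(np.array(uv,float)); d=np.c_[uv,np.ones(len(uv))]@np.linalg.inv(p['K']).T@p['R']
    c=-p['R'].T@p['t']; return c+d*((z-c[2])/d[:,2])[:,None]
def proj(p,X):
    q=(np.atleast_2d(X)@p['R'].T+p['t'])@p['K'].T; return q[:,:2]/q[:,2:]
E
python3 - <<'E'
from h import *
o=status.get_obs(); print(o['time_s'],o['ee_pos'],o['eef_rot'])
ps={n:snap(n,n+'1.png') for n in('top','scene')}
for n,p in ps.items():
  print(n,p['K'][0],-p['R'].T@p['t'])
  for t in('pan','rack','last_cookie','board','icing_bottle','sprinkles','mug'):
    for d in silhouettes(t,p)[:7]:
      r=d['region'];v,u=np.nonzero(r);c=(u.mean(),v.mean())
      print(t,round(d['score'],2),d['extent'],np.round(c),toplane(p,c,0.02)[0].round(3),p['pixels'][r].mean(0).round())
E
```

```text
0.0 [0.15390802 0.52774799 0.20489601] [-3.14041069e+00 -7.72521549e-05  2.85782322e+00]
top [473.02029728   0.         320.82763239] [0.36096709 0.05260967 1.2557059 ]
pan 0.85 [398.8, 239.0, 502.6, 311.3] [448. 273.] [ 0.476 -0.256  0.02 ] [191. 182. 179.]
rack 0.55 [236.1, 225.1, 330.5, 310.2] [278. 267.] [0.495 0.189 0.02 ] [152. 140. 124.]
last_cookie 0.87 [175.8, 250.1, 195.5, 274.0] [186. 263.] [0.508 0.431 0.02 ] [168. 113.  60.]
last_cookie 0.85 [191.2, 301.8, 217.1, 328.4] [202. 313.] [0.377 0.385 0.02 ] [108.  57. 118.]
last_cookie 0.78 [127.8, 252.0, 148.7, 278.7] [140. 265.] [0.503 0.555 0.02 ] [ 51.  74. 142.]
board 0.93 [165.0, 230.2, 213.1, 291.8] [189. 257.] [0.524 0.425 0.02 ] [149.  96.  53.]
icing_bottle 0.62 [245.2, 161.0, 275.7, 191.4] [259. 175.] [0.748 0.244 0.02 ] [128.  96.  84.]
icing_bottle 0.61 [238.6, 223.5, 330.4, 310.7] [280. 279.] [0.464 0.184 0.02 ] [151. 141. 130.]
sprinkles 0.91 [323.0, 161.0, 350.2, 193.1] [336. 176.] [0.742 0.034 0.02 ] [ 78.  84. 115.]
mug 0.96 [404.1, 157.4, 442.1, 202.2] [424. 174.] [ 0.744 -0.204  0.02 ] [58. 67. 77.]
scene [
[... 372 characters left out ...]
2, 264.9] [326. 254.] [0.538 0.071 0.02 ] [139.  92.  54.]
last_cookie 0.93 [444.4, 301.8, 471.2, 326.9] [458. 313.] [0.394 0.403 0.02 ] [79. 35. 92.]
last_cookie 0.81 [412.5, 331.4, 440.6, 353.3] [427. 343.] [0.514 0.438 0.02 ] [142.  91.  50.]
last_cookie 0.64 [452.7, 377.4, 485.6, 401.3] [469. 388.] [0.519 0.571 0.02 ] [ 28.  53. 119.]
board 0.9 [379.0, 319.8, 464.7, 383.0] [418. 351.] [0.545 0.445 0.02 ] [126.  78.  44.]
icing_bottle 0.7 [274.5, 266.4, 303.1, 334.4] [288. 306.] [0.712 0.19  0.02 ] [108.  89.  79.]
sprinkles 0.92 [233.4, 246.6, 264.2, 286.6] [248. 266.] [0.728 0.014 0.02 ] [71. 60. 71.]
mug 0.82 [197.2, 195.4, 240.2, 237.5] [212. 217.] [ 0.723 -0.229  0.02 ] [35. 45. 55.]
```

```bash
python3 - <<'E'
import cv2
a=cv2.imread('pics/top1.png'); cv2.imwrite('pics/t1c.png',cv2.resize(a[150:340,110:510],None,fx=2,fy=2,interpolation=cv2.INTER_CUBIC))
E
```

```text
(no output)
```

View pics/t1c.png

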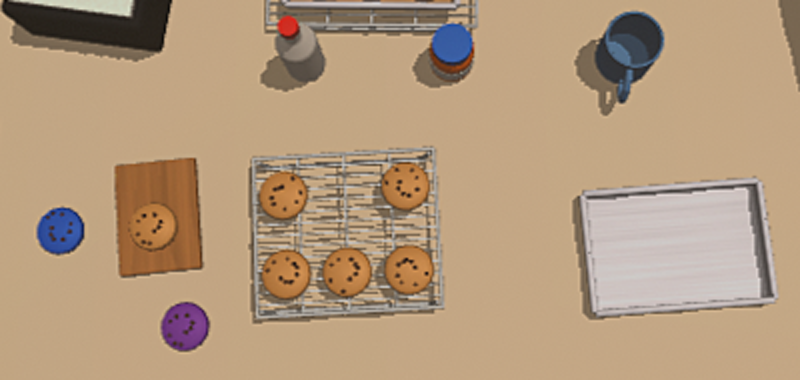

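View pics/scene1.png

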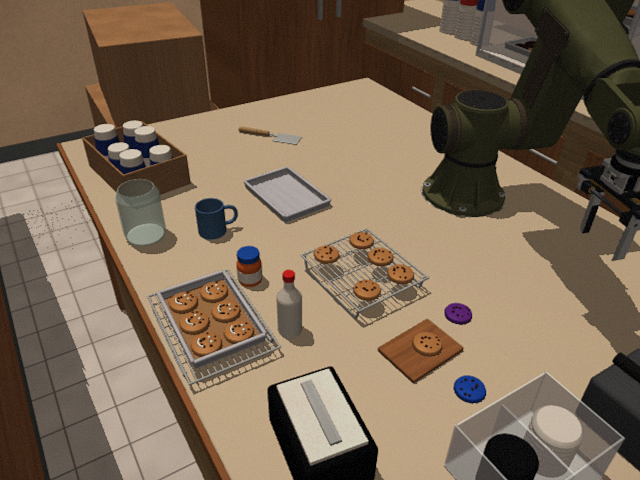

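```bash
cat >> h.py <<'E'
def rect(p,name,z,i=0):
    r=silhouettes(name,p)[i]['region'].astype(np.uint8)
    c=max(cv2.findContours(r,0,1)[0],key=cv2.contourArea)[:,0]
    P=toplane(p,c,z)[:,:2]
    m=cv2.minAreaRect((P*1000).astype(np.float32)); return m
def blobs(p):  # cookie coloured blobs
    h=cv2.cvtColor(p['pixels'],cv2.COLOR_RGB2HSV)
    return h
E
python3 - <<'E'
from h import *
p=snap('top')
print('pan',rect(p,'pan',.025)); print('rack',rect(p,'rack',.044)); print('board',rect(p,'board',.012))
d=silhouettes('cookie1',p)
for k in d+silhouettes('last_cookie',p):
  v,u=np.nonzero(k['region']); print(round(k['score'],2),k['extent'],toplane(p,(u.mean(),v.mean()),.055)[0][:2].round(4),toplane(p,(u.mean(),v.mean()),.024)[0][:2].round(4),len(u))
q=snap('wrist'); o=status.get_obs()
c=-q['R'].T@q['t']; print(c-o['ee_pos'],q['R'],q['K'])
E
```

```text
pan ((740.7096557617188, 36.35063934326172), (59.433231353759766, 78.53130340576172), 89.2825927734375)
rack ((404.46270751953125, 171.43206787109375), (25.237098693847656, 236.81744384765625), 2.9015145301818848)
board ((521.81787109375, 428.7626037597656), (151.2716522216797, 110.7632827758789), 5.493463039398193)
0.89 [299.0, 230.5, 323.1, 255.9] [0.555  0.0983] [0.56   0.0995] 490
0.77 [273.1, 274.2, 295.0, 296.1] [0.4441 0.1709] [0.4463 0.174 ] 450
0.7 [239.7, 239.3, 262.0, 257.5] [0.5414 0.2543] [0.5461 0.2595] 458
0.7 [301.6, 273.6, 327.4, 300.0] [0.4471 0.0935] [0.4494 0.0945] 475
0.6 [242.1, 274.8, 265.9, 298.1] [0.442  0.2487] [0.444  0.2537] 471
0.91 [176.1, 252.5, 197.4, 273.8] [0.5038 0.4204] [0.5075 0.4299] 429
0.76 [127.5, 252.4, 152.0, 276.4] [0.4991 0.5412] [0.5026 0.5538] 413
0.74 [190.0, 304.0, 217.0, 329.5] [0.3761 0.3755] [0.3765 0.3839] 449
[-0.07845825  0.02274969  0.18026755] [[ 2.80209063e-01  9.59938962e-01  2.62834155e-04]
 [ 9.22042399e-01 -2.69223096e-01  2.78130795e-01]
 [ 2.67059348e-01 -7.76924253e-02 -9.60543175e-01]] [[414.99320042   0.         316.50097119]
 [  0.         414.99320042 244.44873589]
 [  0.           0.           1.        ]]
```

```bash
cat >> h.py <<'E'
from scipy.spatial.transform import Rotation as Ro
def plan(*goals):
    o=status.get_obs(); R=Ro.from_euler('xyz',o['eef_rot'])
    print('t',round(o['time_s'],2),'at',o['ee_pos'].round(4),'rpy',np.round(o['eef_rot'],4),'F',np.round(o['force'],1))
    for x,y,z,yaw in goals:
        G=Ro.from_euler('xyz',[np.pi,0,yaw])
        s=R.inv().apply(np.array([x,y,z])-o['ee_pos'])/.5; w=(R.inv()*G).as_rotvec()/(np.pi/2)
        print(s.round(4),w.round(4), 'rows>=',max(np.linalg.norm(s)*10,np.linalg.norm(w)*90/8.59).round(1))
E
python3 -c "
from h import *
plan((.48,.12,.30,1.606))"
```

```text
t 1.15 at [0.154  0.528  0.2054] rpy [3.1416 0.     2.8578] F [ 0.8 -0.3  0.2]
[-0.8544 -0.6008 -0.1891] [ 0.     -0.      0.7969] rows>= 10.6
```

```bash
python3 -m pendant '[-0.854,-0.601,-0.189,0,0,0.797,1, -0.854,-0.601,-0.189,0,0,0.797,1, -0.854,-0.601,-0.189,0,0,0.797,1, -0.854,-0.601,-0.189,0,0,0.797,1, -0.854,-0.601,-0.189,0,0,0.797,1, -0.854,-0.601,-0.189,0,0,0.797,1, -0.854,-0.601,-0.189,0,0,0.797,1, -0.854,-0.601,-0.189,0,0,0.797,1, -0.854,-0.601,-0.189,0,0,0.797,1, -0.854,-0.601,-0.189,0,0,0.797,1, -0.854,-0.601,-0.189,0,0,0.797,1, -0.854,-0.601,-0.189,0,0,0.797,1]'; python3 - <<'E'
from h import *
p=snap('wrist','w1.png'); plan((.48,.12,.30,1.606))
for t,z in(('rack',.044),('pan',.025)):
  for d in silhouettes(t,p)[:2]: print(t,d['score'],d['extent'])
for k in silhouettes('cookie1',p):
  v,u=np.nonzero(k['region']); print(round(k['score'],2),k['extent'],toplane(p,(u.mean(),v.mean()),.057)[0][:2].round(4),len(u))
E
```

```text
time_s: 2.35
ee_pos: [0.4815, 0.1173, 0.3002]
eef_rot: [3.141, 0.0, 1.602]
force: [-0.8, 0.3, -0.2]
grip_width: 0.094
grip_force: 0.0
t 2.4 at [0.4804 0.1188 0.2998] rpy [-3.1415  0.      1.6031] F [ 0.3  0.7 -1. ]
[ 0.0025 -0.0008 -0.0003] [-0.0001  0.     -0.0018] rows>= 0.0
rack 0.97 [225.2, 15.6, 443.4, 264.8]
pan 0.42 [458.3, 449.8, 498.1, 480.0]
0.95 [254.2, 197.5, 314.3, 251.8] [0.4478 0.0969] 2620
0.94 [252.2, 114.8, 316.7, 181.2] [0.4455 0.1744] 3157
0.81 [355.0, 197.9, 417.3, 252.6] [0.5531 0.101 ] 2759
0.8 [248.4, 31.8, 314.0, 102.1] [0.443  0.2503] 3656
0.73 [353.5, 24.9, 419.6, 100.5] [0.543  0.2564] 3781
```

View pics/w1.png

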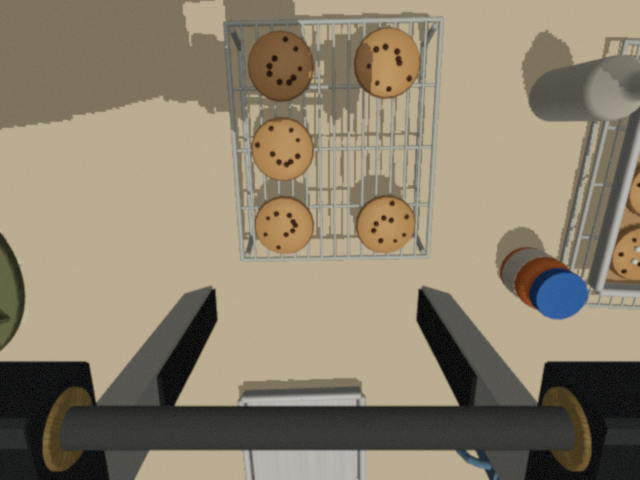

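The wrist view shows the rack whole, corners near (226,21), (441,17), (241,260), (430,258), the empty place around (385,146), and the pan's near end at (243..364, 392).

```bash
cat >> h.py <<'E'
from scipy.optimize import least_squares
def fit(p,uv,local,x0):
    local=np.array(local,float); uv=np.array(uv,float)
    def W(a): c,s=np.cos(a[2]),np.sin(a[2]); return np.c_[a[0]+c*local[:,0]-s*local[:,1],a[1]+s*local[:,0]+c*local[:,1],local[:,2]]
    r=least_squares(lambda a:(proj(p,W(a))-uv).ravel(),x0)
    return r.x,np.abs(r.fun).round(1)
def wpt(a,x,y): c,s=np.cos(a[2]),np.sin(a[2]); return np.array([a[0]+c*x-s*y,a[1]+s*x+c*y])
E
python3 - <<'E'
from h import *
p=snap('wrist')
L=[(-.105,.1205,.0415),(.105,.1205,.0415),(-.105,-.1205,.0415),(.105,-.1205,.0415)]
a,e=fit(p,[(226,21),(441,17),(241,260),(430,258)],L,[.5,.17,.03]); print('rack',a,e)
# check with cookies
C=[(.447,.0965),(.4455,.1744),(.553,.101),(.443,.2503),(.543,.2564)]
for xy,l in zip(C,[(-.052,-.078),(-.052,0),(.052,-.078),(-.052,.078),(.052,.078)]): print(xy,wpt(a,*l).round(4))
print(proj(p,[*wpt(a,.052,0),.044]), 'mouth',wpt(a,0,-.1205))
plan((.47,-.25,.30,.05))
E
```

```text
rack [0.49517709 0.17860261 0.05362251] [2.7 0.1 3.2 0.5 0.3 1.3 0.4 0. ]
(0.447, 0.0965) [0.4474 0.0979]
(0.4455, 0.1744) [0.4433 0.1758]
(0.553, 0.101) [0.5513 0.1035]
(0.443, 0.2503) [0.4391 0.2537]
(0.543, 0.2564) [0.5429 0.2593]
[[385.25062843 147.79903437]] mouth [0.5016355  0.05827581]
t 2.6 at [0.4792 0.1208 0.2999] rpy [-3.1415e+00 -1.0000e-04  1.6072e+00] F [ 0.3 -0.6  0. ]
[-7.404e-01 -4.540e-02 -3.000e-04] [-1.000e-04  0.000e+00  9.913e-01] rows>= 10.4
```

```bash
cat >> h.py <<'E'
def quad(p,name):
    d=silhouettes(name,p)[0]; r=d['region'].astype(np.uint8)
    c=max(cv2.findContours(r,0,1)[0],key=cv2.contourArea); h=cv2.convexHull(c)
    for eps in np.arange(2,40,.5):
        q=cv2.approxPolyDP(h,eps,True)
        if len(q)<=4: break
    return q[:,0],d['score']
E
python3 - <<'E'
from h import *
p=snap('wrist','w2.png'); print(quad(p,'rack'))
a=cv2.imread('pics/w2.png'); cv2.imwrite('pics/w2c.png',cv2.resize(a[0:290,200:460],None,fx=2,fy=2,interpolation=cv2.INTER_CUBIC))
for k in silhouettes('cookie1',p)[:6]:
  v,u=np.nonzero(k['region']); print(k['score'],toplane(p,(u.mean(),v.mean()),.057)[0][:2].round(4))
np.savez('w2.npz',K=p['K'],R=p['R'],t=p['t'])
E
```

```text
(array([[445,  22],
       [431, 260],
       [243, 264],
       [228,  25]], dtype=int32), 0.61)
0.94 [0.4429 0.2506]
0.91 [0.4451 0.1741]
0.87 [0.5534 0.101 ]
0.86 [0.5428 0.2564]
0.86 [0.4476 0.0966]
```

View pics/w2c.png

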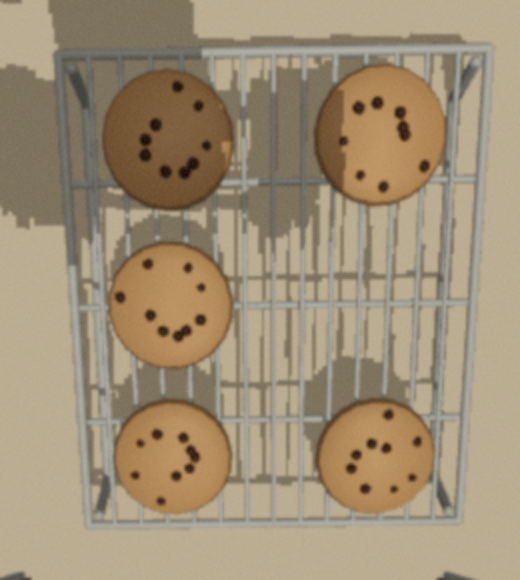

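```bash
python3 - <<'E'
from h import *
p=np.load('w2.npz')
L=[(-.105,.1205,.0425),(.105,.1205,.0425),(-.105,-.1205,.0425),(.105,-.1205,.0425)]
a,e=fit(p,[(228.5,25.5),(445.5,22.5),(243,263.5),(430.5,261)],L,[.5,.17,.03]); print('rack',a,e)
C=np.array([(.4476,.0966),(.4451,.1741),(.5534,.101),(.4429,.2506),(.5428,.2564)])
for xy,l in zip(C,[(-.052,-.078),(-.052,0),(.052,-.078),(-.052,.078),(.052,.078)]): print(xy,wpt(a,*l).round(4))
print('mouth',wpt(a,0,-.1205),'empty',wpt(a,.052,0)); np.save('rack.npy',a)
E
```

```text
rack [0.49777127 0.17472062 0.04892814] [1.9 0.7 1.9 0.8 0.6 1.1 0.7 1.3]
[0.4476 0.0966] [0.4496 0.0943]
[0.4451 0.1741] [0.4458 0.1722]
[0.5534 0.101 ] [0.5535 0.0994]
[0.4429 0.2506] [0.442  0.2501]
[0.5428 0.2564] [0.5459 0.2552]
mouth [0.50366475 0.05436483] empty [0.54970903 0.17726387]
```

```bash
python3 -m pendant '[-0.74,-0.045,0,0,0,0.99,1, -0.74,-0.045,0,0,0,0.99,1, -0.74,-0.045,0,0,0,0.99,1, -0.74,-0.045,0,0,0,0.99,1, -0.74,-0.045,0,0,0,0.99,1, -0.74,-0.045,0,0,0,0.99,1, -0.74,-0.045,0,0,0,0.99,1, -0.74,-0.045,0,0,0,0.99,1, -0.74,-0.045,0,0,0,0.99,1, -0.74,-0.045,0,0,0,0.99,1, -0.74,-0.045,0,0,0,0.99,1, -0.74,-0.045,0,0,0,0.99,1]'; python3 - <<'E'
from h import *
for i in range(4): p=snap('wrist')
p=snap('wrist','w3.png'); np.savez('w3.npz',K=p['K'],R=p['R'],t=p['t'])
plan((.47,-.25,.30,.05))
print(quad(p,'pan'))
E
```

```text
time_s: 3.95
ee_pos: [0.4704, -0.2502, 0.2999]
eef_rot: [-3.142, -0.0, 0.051]
force: [-0.4, -0.5, 0.4]
grip_width: 0.0939
grip_force: 0.0
t 4.2 at [ 0.4703 -0.2504  0.3   ] rpy [ 3.1416 -0.      0.0523] F [0.1 0.8 0.1]
[-0.0006 -0.0009 -0.0001] [ 0.     -0.      0.0015] rows>= 0.0
(array([[433, 121],
       [419, 262],
       [218, 260],
       [212, 119]], dtype=int32), 0.76)
```

View pics/w3.png

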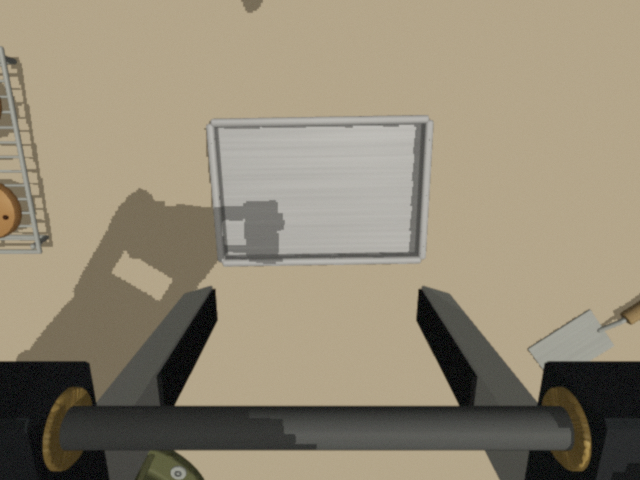

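```bash
python3 - <<'E'
from h import *
p=np.load('w3.npz'); r=np.load('rack.npy')
z=.022
a,e=fit(p,[(207,122),(433,117),(220,265),(426,262)],[(.0825,.1205,z),(.0825,-.1205,z),(-.0825,.1205,z),(-.0825,-.1205,z)],[.47,-.25,.03]); print('pan',a,e)
np.save('pan.npy',a)
print('rim',wpt(a,0,-.116),'rack mouth side pt in wrist: corners',proj(p,[[*wpt(r,s*.105,-.1205),.0425] for s in(-1,1)]))
g=wpt(a,0,-.116); plan((*g,.06,a[2]),(*g,.011,a[2]))
c,s=np.cos(r[2]),np.sin(r[2]); d=a[:2]-r[:2]; print('pan in rack frame',c*d[0]+s*d[1],-s*d[0]+c*d[1],a[2]-r[2])
E
```

```text
pan [ 0.47560466 -0.25539934  0.0730199 ] [0.8 1.7 1.3 1.6 0.5 2.7 0.1 1.7]
rim [ 0.48406744 -0.37109023] rack mouth side pt in wrist: corners [[ 42.32787847 253.06724581]
 [  3.25093327  45.06331658]]
t 4.25 at [ 0.4703 -0.2505  0.3   ] rpy [ 3.1416e+00 -1.0000e-04  5.2000e-02] F [ 0.1 -0.4  0.9]
[0.0149 0.2423 0.48  ] [ 0.     -0.     -0.0134] rows>= 5.4
[0.0149 0.2423 0.578 ] [ 0.     -0.     -0.0134] rows>= 6.3
pan in rack frame -0.0431766516328423 -0.4285210782899634 0.024091755895886885
```

```bash
python3 -m pendant '[0.015,0.242,0.48,0,0,-0.013,1, 0.015,0.242,0.48,0,0,-0.013,1, 0.015,0.242,0.48,0,0,-0.013,1, 0.015,0.242,0.48,0,0,-0.013,1, 0.015,0.242,0.48,0,0,-0.013,1, 0.015,0.242,0.48,0,0,-0.013,1, 0.015,0.242,0.48,0,0,-0.013,1, 0.015,0.242,0.53,0,0,-0.013,0.5, 0.015,0.242,0.578,0,0,-0.013,0, 0.015,0.242,0.578,0,0,-0.013,-0.4]' 40; python3 -m pendant '[0,0,0,0,0,0,-1, 0,0,0,0,0,0,-1, 0,0,0,0,0,0,-1, 0,0,0,0,0,0,-1, 0,0,0,0,0,0,-1]' 50
python3 - <<'E'
from h import *
plan((0.484,-.371,.011,.073))
E
```

```text
time_s: 5.25
ee_pos: [0.4833, -0.3699, 0.0098]
eef_rot: [-3.14, 0.002, 0.072]
force: [-0.5, 0.0, 0.4]
grip_width: 0.0734
grip_force: 0.0
time_s: 5.75
ee_pos: [0.484, -0.3712, 0.0114]
eef_rot: [3.141, -0.0, 0.071]
force: [-0.2, -0.0, 0.0]
grip_width: 0.0339
grip_force: 0.0
t 5.75 at [ 0.484  -0.3712  0.0114] rpy [ 3.1412e+00 -4.0000e-04  7.1100e-02] F [-0.2 -0.   0. ]
[-0.     -0.0004  0.0009] [ 0.0003 -0.0003 -0.0012] rows>= 0.0
```

```bash
python3 -m pendant '[0,0,0,0,0,0,-1, 0,0,0,0,0,0,-1, 0,0,0,0,0,0,-1, 0,0,0,0,0,0,-1, 0,0,0,0,0,0,-1, 0,0,0,0,0,0,-1]' 50
python3 - <<'E'
from h import *
r=np.load('rack.npy')
# target: pan centre on rack axis, dist ycent; pan rim
for yc in(-.28,-.05):
  g=wpt(r,0,yc-.116); print(g); plan((*g,.011,r[2]))
E
```

```text
time_s: 6.35
ee_pos: [0.4839, -0.371, 0.0109]
eef_rot: [-3.141, 0.0, 0.071]
force: [-0.1, 2.0, 0.3]
grip_width: 0.0085
grip_force: 50.0
[ 0.51713908 -0.22080547]
t 6.35 at [ 0.4839 -0.371   0.0109] rpy [-3.1415e+00  1.0000e-04  7.1200e-02] F [-0.1  2.   0.3]
[ 8.780e-02 -2.949e-01 -1.000e-04] [-0.0001  0.0001  0.0142] rows>= 3.1
[0.5058901  0.00891928]
t 6.35 at [ 0.4839 -0.371   0.0109] rpy [-3.1415e+00  1.0000e-04  7.1200e-02] F [-0.1  2.   0.3]
[ 9.800e-02 -7.548e-01 -1.000e-04] [-0.0001  0.0001  0.0142] rows>= 7.6
```

```bash
python3 -m pendant '[0.007,-0.025,0,0,0,0.001,-1, 0.015,-0.05,0,0,0,0.002,-1, 0.022,-0.075,0,0,0,0.004,-1, 0.03,-0.1,0,0,0,0.005,-1, 0.037,-0.125,0,0,0,0.006,-1, 0.045,-0.15,0,0,0,0.007,-1, 0.052,-0.175,0,0,0,0.008,-1, 0.06,-0.2,0,0,0,0.01,-1, 0.067,-0.225,0,0,0,0.011,-1, 0.074,-0.25,0,0,0,0.012,-1, 0.081,-0.275,0,0,0,0.013,-1, 0.088,-0.295,0,0,0,0.014,-1]' 
python3 - <<'E'
from h import *
for i in range(3): p=snap('wrist')
p=snap('wrist','w4.png'); np.savez('w4.npz',K=p['K'],R=p['R'],t=p['t'])
q=snap('top','t4.png')
plan()
print(quad(q,'pan'),quad(q,'rack'))
a=cv2.imread('pics/t4.png'); cv2.imwrite('pics/t4c.png',cv2.resize(a[210:340,220:480],None,fx=3,fy=3,interpolation=cv2.INTER_CUBIC))
np.savez('t4.npz',K=q['K'],R=q['R'],t=q['t'])
E
```

```text
time_s: 7.55
ee_pos: [0.5175, -0.2197, 0.0109]
eef_rot: [-3.142, 0.0, 0.049]
force: [-0.4, -0.6, -0.5]
grip_width: 0.0084
grip_force: 50.0
t 7.8 at [ 0.5173 -0.2209  0.0109] rpy [-3.1414e+00  1.0000e-04  4.9200e-02] F [-0.7  1.2 -1.4]Traceback (most recent call last):
  File "<stdin>", line 6, in <module>
  File "h.py", line 36, in quad
    d=silhouettes(name,p)[0]; r=d['region'].astype(np.uint8)
      ~~~~~~~~~~~~~~~~~~~^^^
IndexError: list index out of range
```

```bash
python3 - <<'E'
from h import *
q=snap('top'); np.savez('t4.npz',K=q['K'],R=q['R'],t=q['t'])
a=cv2.imread('pics/t4.png'); cv2.imwrite('pics/t4c.png',cv2.resize(a[210:340,220:480],None,fx=3,fy=3,interpolation=cv2.INTER_CUBIC))
r=np.load('rack.npy')
f=lambda h,w,c,z:(proj(q,[[*wpt(r,x,c+y),z] for x,y in((w,h),(-w,h),(w,-h),(-w,-h))])-[220,210])*3
print(f(.1205,.0825,-.28,.025).round(),f(.1205,.105,0,.0425).round())
E
```

```text
[[366.  64.]
 [378. 253.]
 [640.  49.]
 [658. 237.]] [[ 45.  54.]
 [ 51. 297.]
 [320.  38.]
 [334. 281.]]
```

View pics/t4c.png

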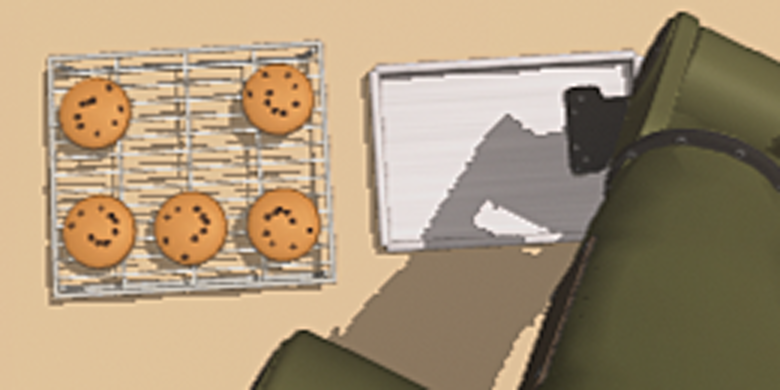

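```bash
python3 -m pendant '[0,-0.03,0,0,0,0,-1, 0,-0.07,0,0,0,0,-1, 0,-0.11,0,0,0,0,-1, 0,-0.15,0,0,0,0,-1, 0,-0.19,0,0,0,0,-1, 0,-0.23,0,0,0,0,-1, 0,-0.27,0,0,0,0,-1, 0,-0.31,0,0,0,0,-1, 0,-0.35,0,0,0,0,-1, 0,-0.39,0,0,0,0,-1, 0,-0.42,0,0,0,0,-1, 0,-0.44,0,0,0,0,-1]' 
python3 - <<'E'
from h import *
for i in range(3): p=snap('wrist')
p=snap('wrist','w5.png'); np.savez('w5.npz',K=p['K'],R=p['R'],t=p['t'])
plan(); r=np.load('rack.npy'); print(wpt(r,0,-.176))
E
```

```text
time_s: 9.1
ee_pos: [0.5063, 0.0, 0.011]
eef_rot: [3.142, -0.0, 0.05]
force: [-0.4, -1.0, -0.7]
grip_width: 0.0083
grip_force: 50.0
t 9.3 at [ 0.5065 -0.0012  0.0109] rpy [-3.1415  0.      0.0493] F [-0.6  0.4 -1.9]
[ 0.50637918 -0.00106875]
```

View pics/w5.png

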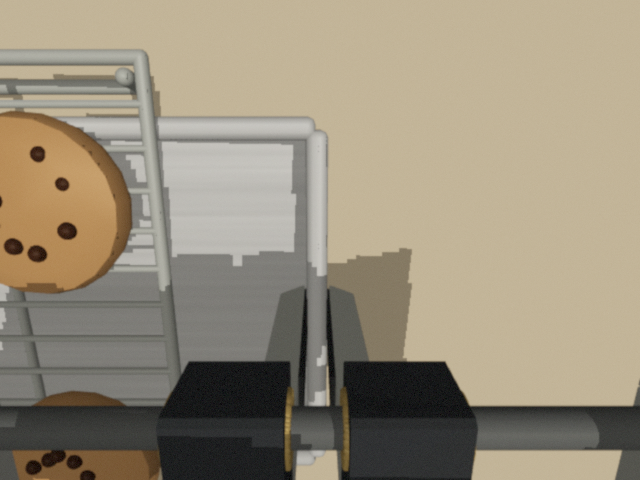

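The pan (rim right end at x≈327) is under the rack (end wire x≈150–180), parallel, gripped, rack undisturbed. Now release, back off, and push the rest squarely with spread fingers.

```bash
python3 -m pendant '[0,0,0,0,0,0,-0.36, 0,0,0,0,0,0,-0.36, 0,0,0,0,0,0,-0.36, 0,0,0,0,0,0,-0.36, 0,0,-0.06,0,0,0,-0.36, 0,0,-0.14,0,0,0,-0.36, 0,0,-0.22,0,0,0,-0.36]' 
python3 - <<'E'
from h import *
r=np.load('rack.npy')
g=wpt(r,0,-.225); plan((*g,.12,r[2]+np.pi/2),(*g,.012,r[2]+np.pi/2))
E
```

```text
time_s: 10.0
ee_pos: [0.5061, -0.0012, 0.1222]
eef_rot: [-3.142, 0.001, 0.049]
force: [0.3, 0.0, -0.3]
grip_width: 0.0301
grip_force: 0.0
t 10.0 at [ 0.5061 -0.0012  0.1222] rpy [-3.1415e+00  9.0000e-04  4.9100e-02] F [ 0.3  0.  -0.3]
[0.0005 0.0978 0.0043] [-5.000e-04  4.000e-04 -9.999e-01] rows>= 10.5
[0.0007 0.0978 0.2203] [-5.000e-04  4.000e-04 -9.999e-01] rows>= 10.5
```

```bash
python3 -m pendant '[0,0.098,0,0,0,-1,1, 0,0.098,0,0,0,-1,1, 0,0.098,0,0,0,-1,1, 0,0.098,0,0,0,-1,1, 0,0.098,0,0,0,-1,1, 0,0.098,0,0,0,-1,1, 0,0.098,0,0,0,-1,1, 0,0.098,0,0,0,-1,1, 0,0.098,0,0,0,-1,1, 0,0.098,0,0,0,-1,1, 0,0.098,0,0,0,-1,1]'; python3 - <<'E'
from h import *
r=np.load('rack.npy')
g=wpt(r,0,-.225);h=wpt(r,0,-.14); plan((*g,.012,r[2]+np.pi/2),(*h,.012,r[2]+np.pi/2))
E
```

```text
time_s: 11.1
ee_pos: [0.5089, -0.0501, 0.121]
eef_rot: [3.142, 0.0, 1.626]
force: [-0.1, -0.9, 0.2]
grip_width: 0.0942
grip_force: 0.0
t 11.1 at [ 0.5089 -0.0501  0.121 ] rpy [3.1416e+00 1.0000e-04 1.6258e+00] F [-0.1 -0.9  0.2]
[ 3.000e-04 -1.000e-04  2.179e-01] [0.     0.     0.0039] rows>= 2.2
[0.1703 0.0009 0.2179] [0.     0.     0.0039] rows>= 2.8
```

Descend, then push up to rack-frame TCP y = -0.14 and look.

```bash
python3 -m pendant '[0,0,0.08,0,0,0.004,1, 0,0,0.16,0,0,0.004,1, 0,0,0.218,0,0,0.004,1, 0,0,0.218,0,0,0.004,1, 0.03,0,0.218,0,0,0.004,1, 0.06,0,0.218,0,0,0.004,1, 0.08,0,0.218,0,0,0.004,1, 0.10,0,0.218,0,0,0.004,1, 0.12,0,0.218,0,0,0.004,1, 0.14,0,0.218,0,0,0.004,1, 0.155,0,0.218,0,0,0.004,1, 0.168,0,0.218,0,0,0.004,1]'
python3 - <<'E'
from h import *
for i in range(3): p=snap('wrist')
p=snap('wrist','w6.png'); np.savez('w6.npz',K=p['K'],R=p['R'],t=p['t'])
r=np.load('rack.npy'); plan()
for y in (-.1205,-.132): print(y,proj(p,[[*wpt(r,x,y),z] for x,z in((-.08,.0425),(.08,.0425),(-.08,.022),(.08,.022))]).round())
E
```

```text
time_s: 12.3
ee_pos: [0.5047, 0.0345, 0.012]
eef_rot: [3.142, 0.0, 1.614]
force: [-0.3, -3.0, 2.8]
grip_width: 0.094
grip_force: 1.6
t 12.5 at [0.5045 0.0341 0.0117] rpy [-3.1409e+00 -3.0000e-04  1.6139e+00] F [-0.1  0.4  0.2]
-0.1205 [[111. 290.]
 [525. 288.]
 [134. 272.]
 [502. 270.]]
-0.132 [[116. 317.]
 [521. 315.]
 [137. 296.]
 [499. 294.]]
```

View pics/w6.png

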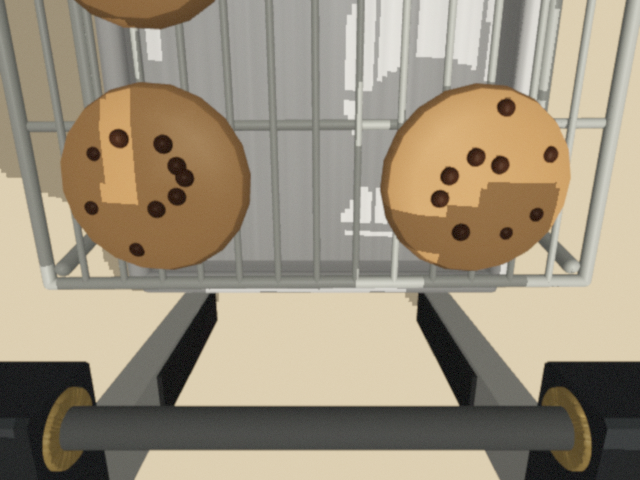

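```bash
python3 - <<'E'
import cv2
g=cv2.cvtColor(cv2.imread('pics/w6.png'),cv2.COLOR_BGR2GRAY)
for c in(230,262,290,337,380,405): print(c,[int(v) for v in g[276:300,c-2:c+3].mean(1)])
E
```

```text
230 [113, 115, 124, 131, 135, 141, 144, 143, 139, 135, 131, 129, 158, 200, 206, 201, 200, 206, 207, 208, 208, 208, 208, 208]
262 [113, 118, 127, 134, 138, 144, 145, 144, 139, 136, 130, 133, 166, 201, 197, 163, 170, 199, 208, 207, 208, 208, 208, 208]
290 [112, 119, 127, 133, 139, 146, 146, 144, 139, 135, 128, 129, 161, 200, 205, 193, 181, 200, 207, 208, 208, 208, 208, 208]
337 [112, 122, 129, 135, 143, 148, 148, 144, 137, 133, 131, 149, 190, 207, 205, 199, 200, 206, 208, 208, 208, 207, 208, 208]
380 [122, 142, 161, 176, 188, 199, 205, 208, 205, 199, 192, 193, 208, 210, 194, 160, 169, 200, 208, 208, 208, 207, 208, 208]
405 [125, 146, 163, 177, 189, 199, 206, 208, 204, 197, 190, 179, 169, 180, 179, 169, 158, 168, 174, 173, 174, 184, 203, 207]
```

```bash
python3 -m pendant '[0.005,0,0,0,0,0,1, 0.01,0,0,0,0,0,1, 0.014,0,0,0,0,0,1, 0.014,0,0,0,0,0,1, 0,0,0,0,0,0,1, -0.03,0,0,0,0,0,1, -0.03,0,-0.1,0,0,0,1, -0.03,0,-0.2,0,0,0,1, -0.03,0,-0.26,0,0,0,1]'; python3 -c "
from h import *
r=np.load('rack.npy'); g=wpt(r,0,-.2); plan((*g,.20,r[2]+np.pi/2))"
```

```text
time_s: 13.4
ee_pos: [0.5062, 0.0176, 0.1455]
eef_rot: [3.138, 0.0, 1.613]
force: [0.3, -0.5, -0.1]
grip_width: 0.0937
grip_force: 0.0
t 13.4 at [0.5062 0.0176 0.1455] rpy [3.1381e+00 3.0000e-04 1.6129e+00] F [ 0.3 -0.5 -0.1]
[-0.0854 -0.0004 -0.1089] [ 0.0022  0.0002 -0.0044] rows>= 1.4
```

```bash
python3 -m pendant '[-0.085,0,-0.109,0,0,-0.004,1, -0.085,0,-0.109,0,0,-0.004,1, -0.085,0,-0.109,0,0,-0.004,1]'; cat > e.py <<'E'
from h import *
import sys
for i in range(4): p=snap('wrist')
n=sys.argv[1]; p=snap('wrist',n+'.png'); np.savez(n+'.npz',K=p['K'],R=p['R'],t=p['t'])
r=np.load('rack.npy'); plan(); print('cam in rack y',(lambda c:-np.sin(r[2])*(c[0]-r[0])+np.cos(r[2])*(c[1]-r[1]))(-p['R'].T@p['t']))
a=proj(p,[[*wpt(r,x,-.1205),z] for x,z in((-.105,.0425),(.105,.0425),(-.0825,.022),(.0825,.022))]); print(a.round(1))
c=a.mean(0).astype(int); y0=max(c[1]-60,0)
I=cv2.imread('pics/'+n+'.png')[y0:y0+120,c[0]-130:c[0]+130]; print('crop origin',c[0]-130,y0)
cv2.imwrite('pics/'+n+'c.png',cv2.resize(I,None,fx=3,fy=3,interpolation=cv2.INTER_CUBIC))
E
python3 e.py w7
```

```text
time_s: 13.7
ee_pos: [0.5081, -0.0258, 0.1987]
eef_rot: [3.137, 0.001, 1.618]
force: [-0.4, -0.4, -0.2]
grip_width: 0.0936
grip_force: 0.0
t 13.95 at [ 0.5067 -0.0232  0.1951] rpy [-3.1393e+00 -4.0000e-04  1.6205e+00] F [ 0.6  0.3 -0.1]
cam in rack y -0.11716145578555923
[[182.8 129.2]
 [454.6 129.3]
 [218.  129. ]
 [419.2 129. ]]
crop origin 188 69
```

View pics/w7c.png

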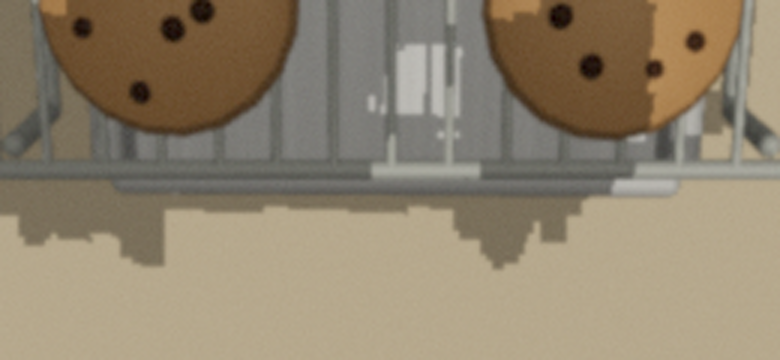

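```bash
python3 -c "
from h import *
r=np.load('rack.npy'); w=r[2]+np.pi/2; plan((*wpt(r,.001,-.16),.06,w),(*wpt(r,.001,-.16),.012,w),(*wpt(r,.001,-.1295),.012,w))"
```

```text
t 13.95 at [ 0.5067 -0.0232  0.1951] rpy [-3.1393e+00 -4.0000e-04  1.6205e+00] F [ 0.6  0.3 -0.1]
[0.0761 0.0042 0.2701] [-0.0014 -0.0003  0.0005] rows>= 2.8
[0.076  0.0044 0.3661] [-0.0014 -0.0003  0.0005] rows>= 3.7
[0.137  0.0045 0.3662] [-0.0014 -0.0003  0.0005] rows>= 3.9
```

```bash
python3 -m pendant '[0.076,0.004,0.1,0,0,0,1, 0.076,0.004,0.19,0,0,0,1, 0.076,0.004,0.27,0,0,0,1, 0.076,0.004,0.33,0,0,0,1, 0.076,0.004,0.366,0,0,0,1, 0.09,0.004,0.366,0,0,0,1, 0.105,0.004,0.366,0,0,0,1, 0.115,0.004,0.366,0,0,0,1, 0.125,0.004,0.366,0,0,0,1, 0.131,0.004,0.366,0,0,0,1, 0.137,0.004,0.366,0,0,0,1, 0.137,0.004,0.366,0,0,0,1]'; python3 -c "
from h import *
snap('wrist');snap('wrist'); r=np.load('rack.npy'); plan(); o=status.get_obs()['ee_pos']; print(-np.sin(r[2])*(o[0]-r[0])+np.cos(r[2])*(o[1]-r[1]))"
```

```text
time_s: 15.15
ee_pos: [0.5059, 0.0452, 0.0137]
eef_rot: [3.141, -0.0, 1.62]
force: [-0.2, -0.4, -1.0]
grip_width: 0.0941
grip_force: 0.0
t 15.25 at [0.5057 0.045  0.0134] rpy [-3.1414e+00 -2.0000e-04  1.6200e+00] F [-0.2 -0.7  0.2]
-0.12997095174900905
```

```bash
python3 -m pendant '[-0.01,0,0,0,0,0,1, -0.05,0,0,0,0,0,1, -0.1,0,-0.08,0,0,0,1, -0.137,0,-0.17,0,0,0,1, -0.137,0,-0.26,0,0,0,1, -0.137,0,-0.35,0,0,0,1, -0.137,0,-0.366,0,0,0,1, -0.137,0,-0.366,0,0,0,1]'; python3 e.py w8; python3 - <<'E'
from h import *
g=cv2.cvtColor(cv2.imread('pics/w8.png'),cv2.COLOR_BGR2GRAY)
for c in(230,250,300,330,370,400): print(c,[int(v) for v in g[118:142,c-1:c+2].mean(1)])
E
```

```text
time_s: 16.05
ee_pos: [0.5096, -0.0238, 0.1975]
eef_rot: [3.139, 0.0, 1.62]
force: [-0.1, 0.2, -0.6]
grip_width: 0.0942
grip_force: 0.0
t 16.3 at [ 0.5087 -0.0234  0.1949] rpy [-3.1389e+00 -5.0000e-04  1.6201e+00] F [ 0.7  0.3 -0.8]
cam in rack y -0.11742576229320656
[[180.3 128.9]
 [452.4 128.9]
 [215.7 128.7]
 [417.1 128.7]]
crop origin 186 68
230 [109, 114, 119, 116, 105, 105, 108, 107, 99, 89, 92, 105, 111, 110, 113, 111, 112, 111, 111, 111, 112, 113, 112, 111]
250 [110, 118, 121, 117, 105, 105, 109, 106, 100, 93, 101, 109, 110, 111, 112, 110, 112, 112, 112, 114, 130, 160, 169, 169]
300 [110, 118, 122, 118, 106, 104, 109, 108, 98, 94, 100, 113, 113, 111, 112, 112, 110, 110, 111, 113, 130, 161, 168, 168]
330 [112, 120, 124, 125, 126, 145, 162, 167, 158, 144, 124, 115, 112, 111, 111, 111, 113, 112, 112, 118, 136, 149, 158, 166]
370 [110, 118, 116, 102, 98, 105, 112, 108, 99, 89, 89, 106, 112, 112, 112, 110, 111, 111, 112, 110, 112, 110, 112, 113]
400 [109, 119, 129, 136, 127, 136, 146, 149, 142, 131, 137, 161, 169, 168, 170, 168, 167, 168, 168, 168, 168, 168, 169, 169]
```

View pics/w8c.png

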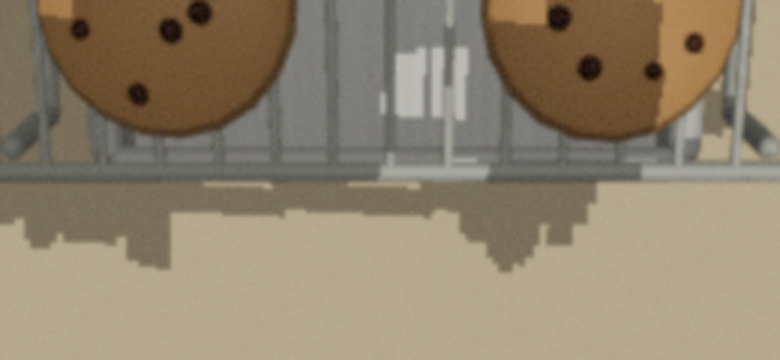

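```bash
python3 - <<'E'
from h import *
for n in('w7','w8'):
  g=cv2.cvtColor(cv2.imread(f'pics/{n}.png'),cv2.COLOR_BGR2GRAY)
  for a,b in((228,236),(244,252),(262,272),(282,292),(360,370)): print(n,a,[int(v) for v in g[108:136,a:b].mean(1)])
E
```

```text
w7 228 [74, 66, 64, 69, 80, 90, 93, 95, 95, 94, 94, 94, 92, 93, 94, 101, 107, 106, 101, 92, 92, 107, 107, 100, 95, 98, 107, 112]
w7 244 [81, 80, 78, 67, 58, 67, 96, 117, 123, 122, 123, 122, 123, 116, 104, 102, 107, 108, 100, 92, 93, 109, 109, 101, 97, 100, 108, 112]
w7 262 [91, 100, 109, 117, 121, 120, 120, 120, 120, 120, 120, 119, 119, 115, 104, 102, 107, 108, 101, 92, 92, 110, 110, 103, 96, 95, 106, 111]
w7 282 [124, 123, 123, 124, 124, 123, 124, 123, 123, 123, 123, 122, 122, 118, 104, 103, 108, 109, 101, 91, 93, 111, 112, 104, 95, 93, 106, 111]
w7 360 [104, 114, 121, 124, 124, 124, 124, 123, 124, 124, 124, 123, 122, 118, 106, 103, 109, 110, 101, 90, 92, 110, 113, 105, 99, 93, 96, 108]
w8 228 [77, 71, 63, 65, 79, 97, 103, 104, 104, 103, 109, 115, 119, 116, 104, 104, 108, 106, 98, 89, 91, 106, 111, 111, 112, 112, 111, 111]
w8 244 [81, 78, 72, 60, 60, 82, 111, 121, 117, 107, 110, 117, 120, 117, 105, 105, 109, 106, 99, 93, 100, 109, 111, 111, 112, 110, 112, 111]
w8 262 [111, 118, 122, 122, 123, 123, 122, 122, 117, 106, 112, 118, 123, 118, 105, 106, 109, 106, 99, 96, 121, 147, 128, 112, 112, 112, 111, 112]
w8 282 [124, 124, 123, 123, 124, 123, 123, 123, 118, 107, 112, 120, 123, 119, 105, 105, 110, 107, 98, 92, 99, 108, 110, 111, 111, 111, 111, 111]
w8 360 [89, 101, 113, 121, 124, 123, 124, 123, 117, 106, 111, 119, 119, 107, 100, 106, 112, 108, 98, 89, 89, 106, 112, 111, 112, 112, 112, 111]
```

The pan edge now coincides with the rack's end wire (row ≈128.5, rim's inner edge at row 117 across all columns): flush and parallel. Cookie candidates (top image): brown on the board (186,263), purple on counter (202,313), blue on counter (140,265); also brown ones on the rack and the far rack. The one wanted is the brown one at (186,263) on the board. Checking it close up.

```bash
python3 -c "
from h import *
r=np.load('rack.npy'); plan((.506,.40,.2,r[2]+np.pi/2))"
```

```text
t 16.3 at [ 0.5087 -0.0234  0.1949] rpy [-3.1389e+00 -5.0000e-04  1.6201e+00] F [ 0.7  0.3 -0.8]
[ 0.8461  0.0363 -0.01  ] [-0.0017 -0.0003  0.0002] rows>= 8.5
```

```bash
python3 -m pendant '[0.846,0.036,-0.02,-0.0017,0,0,1, 0.846,0.036,-0.02,-0.0017,0,0,1, 0.846,0.036,-0.02,-0.0017,0,0,1, 0.846,0.036,-0.02,-0.0017,0,0,1, 0.846,0.036,-0.02,-0.0017,0,0,1, 0.846,0.036,-0.02,-0.0017,0,0,1, 0.846,0.036,-0.02,-0.0017,0,0,1, 0.846,0.036,-0.02,-0.0017,0,0,1, 0.846,0.036,-0.02,-0.0017,0,0,1, 0.846,0.036,-0.02,-0.0017,0,0,1]'; python3 - <<'E'
from h import *
for i in range(4): p=snap('wrist')
p=snap('wrist','w9.png')
for k in silhouettes('last_cookie',p):
  v,u=np.nonzero(k['region']); c,rad=cv2.minEnclosingCircle(np.c_[u,v].astype(np.float32))
  print(k['score'],k['extent'],p['pixels'][k['region']].mean(0).round(),toplane(p,(u.mean(),v.mean()),.025)[0].round(4),toplane(p,c,.025)[0].round(4))
b=silhouettes('board',p)
if b: print(b[0]['extent'])
plan()
I=cv2.imread('pics/w9.png'); cv2.imwrite('pics/w9c.png',I[:400])
E
```

```text
time_s: 17.3
ee_pos: [0.5053, 0.4025, 0.2044]
eef_rot: [3.141, 0.001, 1.623]
force: [-0.3, -0.7, 0.6]
grip_width: 0.0943
grip_force: 0.0
0.93 [286.2, 141.8, 358.6, 213.1] [179. 139.  91.] [0.5086 0.4354 0.025 ] [0.5083 0.4352 0.025 ]
0.87 [286.3, 0.0, 362.0, 63.1] [ 52.  85. 143.] [0.5059 0.5535 0.025 ] [0.5058 0.5574 0.025 ]
0.87 [148.2, 181.0, 215.1, 251.9] [121.  69. 133.] [0.3846 0.3955 0.025 ] [0.3849 0.396  0.025 ]
[252.0, 113.3, 423.4, 243.9]
t 17.65 at [0.5067 0.3989 0.2067] rpy [ 3.1387e+00 -1.0000e-04  1.6188e+00] F [0.5 0.6 0.5]
```

View pics/w9c.png

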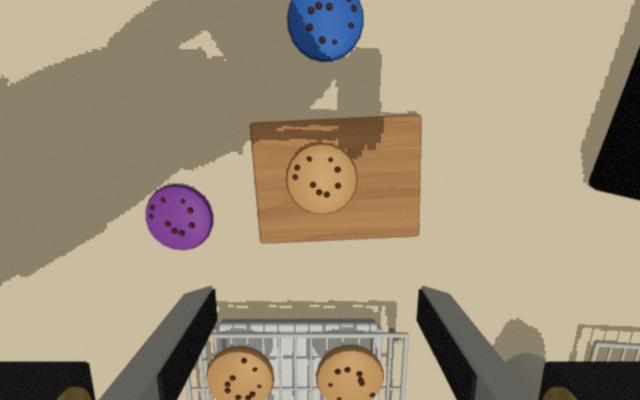

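The crop shows the brown cookie on the board at (321,178), purple at (180,216), blue at (325,25) — brown chosen.

```bash
python3 -c "
from h import *
r=np.load('rack.npy'); w=r[2]+np.pi/2; plan((.5083,.4335,.06,w),(.5083,.4335,.016,w))"
```

```text
t 17.65 at [0.5067 0.3989 0.2067] rpy [ 3.1387e+00 -1.0000e-04  1.6188e+00] F [0.5 0.6 0.5]
[0.0689 0.0056 0.2933] [ 0.0018 -0.     -0.0006] rows>= 3.0
[0.0689 0.0053 0.3813] [ 0.0018 -0.     -0.0006] rows>= 3.9
```

```bash
python3 -m pendant '[0.069,0.0055,0.1,0.0018,0,0,1, 0.069,0.0055,0.19,0.0018,0,0,1, 0.069,0.0055,0.28,0.0018,0,0,1, 0.069,0.0055,0.34,0.0018,0,0,1, 0.069,0.0055,0.381,0.0018,0,0,1, 0.069,0.0055,0.381,0.0018,0,0,1, 0.069,0.0055,0.381,0.0018,0,0,-1, 0.069,0.0055,0.381,0.0018,0,0,-1, 0.069,0.0055,0.381,0.0018,0,0,-1, 0.069,0.0055,0.381,0.0018,0,0,-1, 0.069,0.0055,0.381,0.0018,0,0,-1, 0.069,0.0055,0.381,0.0018,0,0,-1]' 15; python3 -m pendant '[0,0,0,0,0,0,-1, 0,0,0,0,0,0,-1, 0,0,0,0,0,0,-1]'; python3 -c "
from h import *
plan()"
```

```text
time_s: 18.85
ee_pos: [0.5081, 0.4345, 0.0163]
eef_rot: [3.141, -0.0, 1.62]
force: [-0.9, -1.0, 3.4]
grip_width: 0.0636
grip_force: 15.0
time_s: 19.15
ee_pos: [0.5081, 0.4345, 0.0163]
eef_rot: [3.141, -0.0, 1.62]
force: [-1.1, -3.1, 5.3]
grip_width: 0.0636
grip_force: 15.0
t 19.15 at [0.5081 0.4345 0.0163] rpy [ 3.1413e+00 -1.0000e-04  1.6200e+00] F [-1.1 -3.1  5.3]
```

```bash
python3 -m pendant '[0,0,-0.02,0,0,0,-1, 0,0,-0.06,0,0,0,-1, 0,0,-0.12,0,0,0,-1, 0,0,-0.18,0,0,0,-1, 0,0,-0.2,0,0,0,-1]'; python3 - <<'E'
from h import *
for i in range(4): p=snap('wrist')
p=snap('wrist','w10.png'); plan(); o=status.get_obs(); print(o['grip_width'],o['ee_pos'])
for k in silhouettes('last_cookie',p):
  v,u=np.nonzero(k['region']); c,rad=cv2.minEnclosingCircle(np.c_[u,v].astype(np.float32))
  z=o['ee_pos'][2]+.011
  print(k['score'],k['extent'],toplane(p,(u.mean(),v.mean()),z)[0].round(4),toplane(p,c,z)[0].round(4))
r=np.load('rack.npy'); w=r[2]+np.pi/2; g=wpt(r,.052,0); plan((*g,.12,w),(*g,.049,w))
E
```

```text
time_s: 19.65
ee_pos: [0.5088, 0.4353, 0.1196]
eef_rot: [3.138, -0.003, 1.62]
force: [0.1, -0.6, -0.7]
grip_width: 0.0636
grip_force: 15.0
t 19.9 at [0.5074 0.4341 0.114 ] rpy [-3.1392e+00  1.5000e-03  1.6200e+00] F [ 0.4 -0.4 -1.4]
0.06330076492068638 [0.50738308 0.43407554 0.11402992]
0.82 [275.0, 0.0, 374.1, 102.4] [0.5046 0.5431 0.125 ] [0.5044 0.5435 0.125 ]
0.82 [100.8, 248.9, 184.7, 328.4] [0.4295 0.4422 0.125 ] [0.4293 0.4419 0.125 ]
0.8 [250.0, 239.5, 383.9, 367.3] [0.5067 0.4386 0.125 ] [0.5068 0.4383 0.125 ]
t 19.95 at [0.5074 0.4341 0.114 ] rpy [-3.1392e+00  1.5000e-03  1.6200e+00] F [ 0.4 -0.   0. ]
[-0.5173  0.0592 -0.0113] [-0.0015  0.001   0.0002] rows>= 5.2
[-0.5171  0.0595  0.1307] [-0.0015  0.001   0.0002] rows>= 5.4
```

View pics/w10.png

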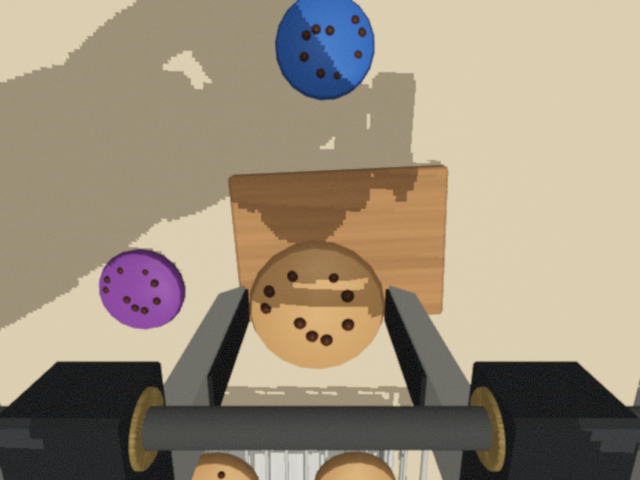

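```bash
python3 -m pendant '[-0.06,0.007,-0.01,-0.0015,0.001,0,-1, -0.14,0.016,-0.01,-0.0015,0.001,0,-1, -0.22,0.025,-0.01,-0.0015,0.001,0,-1, -0.30,0.034,-0.01,-0.0015,0.001,0,-1, -0.38,0.043,-0.01,-0.0015,0.001,0,-1, -0.45,0.052,-0.01,-0.0015,0.001,0,-1, -0.50,0.059,-0.01,-0.0015,0.001,0,-1, -0.521,0.059,-0.01,-0.0015,0.001,0,-1, -0.521,0.059,-0.01,-0.0015,0.001,0,-1, -0.521,0.059,-0.01,-0.0015,0.001,0,-1, -0.521,0.059,-0.01,-0.0015,0.001,0,-1]'; python3 - <<'E'
from h import *
for i in range(4): p=snap('wrist')
r=np.load('rack.npy'); w=r[2]+np.pi/2; g=wpt(r,.052,-.002); plan((*g,.052,w),(*g,.0483,w))
C=[(-.052,-.078),(-.052,0),(.052,-.078),(-.052,.078),(.052,.078)]
o=status.get_obs()['ee_pos']
for k in silhouettes('cookie1',p):
  v,u=np.nonzero(k['region']); print(k['score'],k['extent'],toplane(p,(u.mean(),v.mean()),.057)[0][:2].round(4),toplane(p,(u.mean(),v.mean()),o[2]+.008)[0][:2].round(4))
print([wpt(r,*c).round(4) for c in C])
E
```

```text
time_s: 21.05
ee_pos: [0.5499, 0.177, 0.1207]
eef_rot: [3.14, -0.002, 1.621]
force: [0.1, 0.8, -0.3]
grip_width: 0.0636
grip_force: 15.0
t 21.25 at [0.5501 0.1764 0.1209] rpy [ 3.1395e+00 -1.6000e-03  1.6209e+00] F [-0.1 -0.3 -0.1]
[-0.0025 -0.001   0.1378] [ 0.0014 -0.001   0.0008] rows>= 1.4
[-0.0026 -0.001   0.1452] [ 0.0014 -0.001   0.0008] rows>= 1.5
0.98 [101.5, 203.8, 203.4, 301.1] [0.4473 0.1766] [0.476  0.2004]
0.96 [83.6, 70.0, 196.1, 182.9] [0.4448 0.2521] [0.4743 0.2536]
0.73 [113.1, 322.4, 194.8, 382.1] [0.4464 0.1137] [0.4754 0.156 ]
0.56 [257.4, 68.9, 367.9, 180.9] [0.5437 0.2576] [0.5441 0.2575]
[array([0.4496, 0.0943]), array([0.4458, 0.1722]), array([0.5535, 0.0994]), array([0.442 , 0.2501]), array([0.5459, 0.2552])]
```

```bash
python3 -m pendant '[-0.0025,-0.001,0.03,0.001,0,0.001,-1, -0.0025,-0.001,0.06,0.001,0,0.001,-1, -0.0025,-0.001,0.09,0.001,0,0.001,-1, -0.0025,-0.001,0.115,0.001,0,0.001,-1, -0.0025,-0.001,0.13,0.001,0,0.001,-1, -0.0025,-0.001,0.137,0.001,0,0.001,-1, -0.0025,-0.001,0.139,0.001,0,0.001,-1, -0.0025,-0.001,0.141,0.001,0,0.001,-1, -0.0025,-0.001,0.141,0.001,0,0.001,-1, -0.0025,-0.001,0.141,0.001,0,0.001,-1]'; python3 -c "
from h import *
snap('wrist'); plan()"
```

```text
time_s: 22.3
ee_pos: [0.5502, 0.1747, 0.0509]
eef_rot: [3.14, -0.002, 1.618]
force: [0.6, 0.2, -0.3]
grip_width: 0.0633
grip_force: 15.0
t 22.35 at [0.5501 0.1747 0.0508] rpy [ 3.1404e+00 -1.7000e-03  1.6185e+00] F [ 0.5 -1.  -0.2]
```

Lower in half-millimetre steps, watching the force.

```bash
python3 -m pendant '[0,0,0.002,0,0,0,-1, 0,0,0.004,0,0,0,-1, 0,0,0.004,0,0,0,-1]'; python3 -m pendant '[0,0,0.001,0,0,0,-1, 0,0,0.001,0,0,0,-1, 0,0,0.001,0,0,0,-1]'
```

```text
time_s: 22.65
ee_pos: [0.5499, 0.1746, 0.0483]
eef_rot: [3.141, -0.002, 1.618]
force: [-0.1, -0.1, -1.2]
grip_width: 0.0633
grip_force: 15.0
time_s: 22.95
ee_pos: [0.55, 0.1746, 0.0482]
eef_rot: [3.141, -0.002, 1.618]
force: [-2.2, -1.4, 4.9]
grip_width: 0.0636
grip_force: 15.0
```

```bash
python3 -m pendant '[0,0,0,0,0,0,0.4, 0,0,0,0,0,0,0.5, 0,0,0,0,0,0,0.6, 0,0,0,0,0,0,0.7, 0,0,-0.02,0,0,0,0.7, 0,0,-0.06,0,0,0,0.7, 0,0,-0.14,0,0,0,0.7, 0,0,-0.22,0,0,0,0.7, 0,0,-0.30,0,0,0,0.7, -0.1,0,-0.36,0,0,0,0.7, -0.15,0,-0.38,0,0,0,0.7, -0.15,0,-0.38,0,0,0,0.7]'; python3 - <<'E'
from h import *
for i in range(5): p=snap('wrist')
p=snap('wrist','w11.png'); r=np.load('rack.npy'); plan()
c,s=np.cos(r[2]),np.sin(r[2])
for k in silhouettes('cookie1',p):
  v,u=np.nonzero(k['region']); X=toplane(p,(u.mean(),v.mean()),.057)[0][:2]-r[:2]; print(k['score'],'rack frame',(c*X[0]+s*X[1]).round(4),(-s*X[0]+c*X[1]).round(4))
print(proj(p,[[*wpt(r,x,y),.0425] for x in(-.105,.105) for y in(-.1205,.1205)]).round(1))
E
```

```text
time_s: 24.15
ee_pos: [0.5542, 0.0966, 0.2411]
eef_rot: [3.136, -0.001, 1.615]
force: [0.0, 0.9, 0.2]
grip_width: 0.0799
grip_force: 0.0
t 24.45 at [0.5531 0.1003 0.2372] rpy [-3.1411e+00 -1.6000e-03  1.6196e+00] F [-0.1 -0.4 -0.3]
0.93 rack frame -0.0496 0.0744
0.92 rack frame 0.053 -0.0764
0.75 rack frame -0.0509 0.0019
0.6 rack frame 0.0502 0.075
[[152.5 261.3]
 [119.1 -28.1]
 [373.2 261.2]
 [384.5 -28.2]]
```

View pics/w11.png

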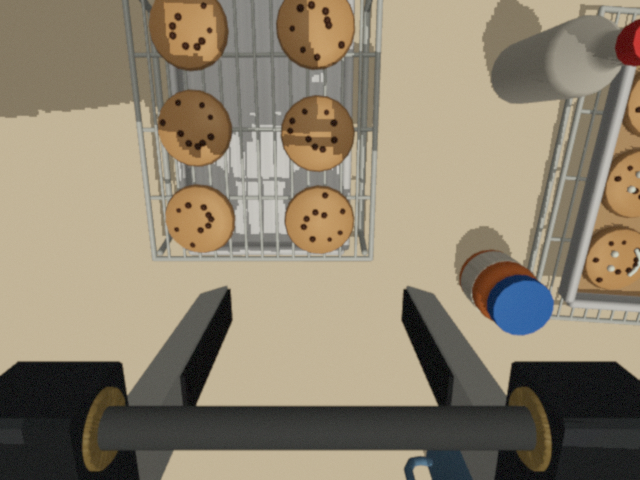

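Six cookies now lie flat in the rack (the new one at (318,133)). The rack's near corners are at (153,260) and (373,260) as predicted, so it has not moved, and the pan's end is hidden exactly under the end wire. Handing in.

```bash
python3 -c "
from station import order; print(order.hand_in())"
```

```text
the job is handed in; nothing more can be done
None
```

The job is handed in, with no verdict shown: the pan is under the rack with its ends flush to about 1 mm, the last cookie is flat in the empty place within about 3 mm, and the rack hasn't moved, in about 24.5 s of the 67 s.

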